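# Release the glue-up gang clamp and put the cured handle blanks away

## Task

The glue has set, so empty the green gang clamp: lift the red-handled pawl off the ratchet wheel and flip it right over so that it stays clear, then wind the wheel backward (counter-clockwise) by its black knob until the jaw is fully open. Pull the drawer of the little cabinet open, put every wooden handle blank from the clamp into it and push the drawer fully shut; the blanks may be lifted out only once the jaw has been wound open. Finish by flipping the pawl back down onto the wheel, leaving the jaw open, and leave the roll of tape, the marker and the wooden wedge where they are.

Things in the scene. Friction and masses are not known exactly. Their poses are not given: they have to be found in the camera images.
- clamp: Green gang clamp fixed on the table, base plate 222 x 168 mm, 14 mm thick. Origin on the table under it; x points from the wheel to the fence (away from the robot), y left, z up. In its frame: fence x = 89 to 109 mm; jaw's pressure bar face at x = 63 mm when clamped; both 164 mm long in y, tops z = 40 mm. Blanks stand on the base between them, x = 76 mm, at y = -60, -20, 20 or 60 mm.
- wheel_axis (a point): Point on the vertical axis of the ratchet wheel, level with the middle of the black knob (108 mm above the work surface). The steel wheel is 100 mm across, its sixteen saw teeth stand up from the rim (tops at z = 81 mm).
- knob (a point): Middle of the black upright spinner knob, 17 mm diameter, 38 mm tall (z = 86 to 124 mm, on a thinner pin), 29 mm from the wheel axis; it turns freely on its pin, so it can be held in a steady grip while the wheel goes round.
- wheel (a joint): Wheel angle, rad: 0 clamped, grows counter-clockwise seen from above (backward, opening), 3.0 is the stop with the jaw fully open. Needs 2 to 4 N at the knob. With the pawl down it cannot turn backward; once the pawl is lifted the sprung bar pushes it back 0.2 to 0.4 rad by itself. It moves the jaw 10 mm per rad (30 mm in all) toward the wheel.
- pawl (a joint): Drop pawl, rad: 0 = down, nose between the teeth (up to 0.3 = nose resting on a tooth); swings up and over a level pivot to its back stop at 2.0. It falls by its own weight: onto the wheel if let go below about 1.5, onto the back stop above that, where it stays. Lifting it off takes about 4 N at the bar, which goes up and then toward the clamp's -x (the robot) as the angle grows.
- pawl_bar (a point): Middle of the red cross bar of the pawl, 10 mm diameter, 34 mm long, level and parallel to the clamp's y axis, sticking out on the clamp's left (+y) side; 40 mm from the pivot axis. Free room around it for fingers that close along the clamp's x axis.
- pawl_pivot (a point): Point on the level pivot axis of the pawl (axis along the clamp's y), beside the middle of the red bar.
- blank1: Glued two-layer wooden handle blank, 26 x 34 x 62 mm (own x, y, z), about 60 g; origin at the centre of its 26 x 34 underside. Stands upright in the clamp, own x along the clamp's x (thickness across the jaws), its top 36 mm above the jaws' tops; neighbours are 6 mm apart in y. Two to four blanks are present, in any of the four places.
- blank2: Glued two-layer wooden handle blank, 26 x 34 x 62 mm (own x, y, z), about 60 g; origin at the centre of its 26 x 34 underside. Stands upright in the clamp, own x along the clamp's x (thickness across the jaws), its top 36 mm above the jaws' tops; neighbours are 6 mm apart in y. Two to four blanks are present, in any of the four places.
- blank3: Glued two-layer wooden handle blank, 26 x 34 x 62 mm (own x, y, z), about 60 g; origin at the centre of its 26 x 34 underside. Stands upright in the clamp, own x along the clamp's x (thickness across the jaws), its top 36 mm above the jaws' tops; neighbours are 6 mm apart in y. Two to four blanks are present, in any of the four places.
- blank4: Glued two-layer wooden handle blank, 26 x 34 x 62 mm (own x, y, z), about 60 g; origin at the centre of its 26 x 34 underside. Stands upright in the clamp, own x along the clamp's x (thickness across the jaws), its top 36 mm above the jaws' tops; neighbours are 6 mm apart in y. Two to four blanks are present, in any of the four places.
- cabinet: Grey sheet-steel cabinet with one drawer, 150 (depth, its x) x 186 (y) x 88 mm (z), fixed. Origin: centre of its underside; its front looks along its -x (to the robot).
- drawer (a joint): How far the drawer is pulled out along the cabinet's -x, m: 0 shut, 0.12 fully out. Slides with about 1 to 3 N.
- drawer_handle (a point): Middle of the drawer's steel bar handle: bar 11 mm diameter, 90 mm long along the cabinet's y, its middle 35 mm in front of the drawer's front, 58 mm above the work surface (30 mm below the cabinet's top).
- drawer_floor (a point): Point on the drawer's inner floor, 7 mm above the table, moving with the drawer; axes as the cabinet's. In its frame the inside reaches x = -63 to 66 mm, y = -86 to 86 mm, walls 50 mm high; the front panel (x = -75 to -63) is 76 mm high. Fully out, x = -63 to 45 mm is uncovered. Shut, 78 mm are clear above the floor, so blanks fit standing or lying.
- tape: Roll of masking tape, 98 mm across, 25 mm high, lying on the cabinet; origin at the centre of its underside. Bystander.
- marker: Red and white marker pen, 17 x 135 x 16 mm, lying on the table; origin at the centre of its underside. Bystander.
- wedge: Wooden wedge, 22 x 50 x 14 mm, lying on the table; origin at the centre of its underside. Bystander.

How it is judged:
By the outcome, as a careful person would: the job done as asked, in the order asked, and still so for the second after the job is handed in, with the robot touching nothing.
Of blank1, blank2, blank3, blank4 only 2 to 4 are there at a start; the rules pass over those that are not, and their reading is None.
At some moment in a run one of blank1, blank2, blank3, blank4 may be knocked a few centimetres aside while the robot is not near it.
Once in a run the grip may slacken for a moment while it holds something.
It also fails if it takes over 210 s, if anything falls off the work surface, if the arm or the gripper's body presses on something with over 40 N, if the wrist force passes 120 N, or if a joint passes its speed limit or range.

## Robot

A 6-joint arm with a two-finger parallel gripper is mounted at the origin on a cart in front of the work surface, level with it; the furniture and walls round the work are solid. World frame = base frame: x ahead of the robot, y to its left, z up, the work surface at z = 0. Lengths are in m, angles in rad, forces in N, time in s.
With the tool pointing down it reaches from about 0.225 to 0.875 m from the base axis. Payload 3.4 kg.
Tool frame: the origin (TCP) lies between the finger pads; the fingertips stand 11 mm ahead of it and the grasp point (between the pads) lies 8 mm behind it; z points along the fingers, y is the line along which they close (so a half turn about z gives the same grasp; the last joint's range is limited). The gripper opens to 85 mm and grips with 20 to 120 N. Pads are 22 mm wide; open, the fingers measure 114 mm over their backs; the gripper's body (76 mm by 85 mm) begins 54 mm behind the grasp point. The pads swing forward as they close: fully open they stand 13 mm farther back than shut.
Start: joints at [1.131, 0.276, 1.505, -0, 1.361, -0.121], TCP at [0.18, 0.546, 0.242] pointing down, gripper open.
Joint ranges: [-2.89, 2.89], [-0.75, 2.08], [0.22, 2.7], [-1.18, 4.32], [0.11, 2.71], [-2.7, 2.7]. Speed limits (rad/s): [2.57, 2.57, 3.14, 3.14, 3.14, 3.14].

## Interface

Orientations are given as a unit quaternion [w, x, y, z].
In Python, from rig import sensors, eyes, manip gives the robot as it stands.
- The arm moves only by the tool drive_tool, never from a script. Its argument "deltas" is a list of rows, each an object with "linear": the shift along the world's x, y, z in mm, a list of three; "twist": the turn about the world's z in degrees; "claw": the opening, from 0 (shut) to 1 (fully open). In form: [{"linear": [tx, ty, tz], "twist": twist, "claw": claw}, ...]. A call has 1 to 12 rows; each row is the pose to reach, as a shift and turn from the pose commanded when the call began; what a row does not reach only later rows make up. A row lasts 1/12 s, in which the tool goes at most 41.7 mm and 7.16 degrees, less where a joint would pass 70% of its speed; a pose out of reach is approached as far as the arm can. A call with a gripper value outside its range is refused whole. The fingers move at their own pace and stop on an object; "squeeze" is the grip in N (left out, the last holds). Time passes only in rows, so rows that repeat a pose let the fingers close. It gives the time, the measured TCP pose, the force, the opening and the grip force at its end, in the units of the state.
- sensors.get_state(): the state, without advancing time (a new reading comes with each control period).
- eyes.get_image(name): name is "side" or "top"; returns the picture (480x640x3 uint8, red, green, blue); there is no depth.
- eyes.camera_model(name): a dict with "intrinsics" (3x3 intrinsics, pixels), "dist" ([k1, k2, p1, p2, k3] as OpenCV has them; the pictures are not rectified), "R" (3x3) and "t" (3): a world point X has camera coordinates R X + t. Camera axes: x right, y down, z forward; pixel columns grow to the right and rows downward; lengths in m; the calibration is good to about 2 mm. A picture is of the moment at which its call begins. camera_model takes no time and is no camera call.
- manip.sign_off(): hands the job in; it is judged then, once.
The state is a dict: "clock": time; "qpos": joint angles; "qd": joint speeds; "effort": joint torques, N m; "position": TCP position; "ee_rot": TCP orientation; "contact_force": force on the tool from outside, world axes, zero at the start; "moment": the same for the moment, N m; "width": finger opening in m; "gripper_force": force on a finger pad.
Only numpy, scipy, OpenCV 4.12 (cv2) and the standard library are available. Lean on these libraries where they do the work, as an engineer would, in place of code of your own. Each camera call takes 0.05 s, during which the arm holds its last target. There are 200 camera calls.

## Working session

There is one attempt and no reset: what is moved stays moved. The work goes in short steps, Python scripts to look and compute and a tool call to move; the robot and the scene stay as the last step left them, time stands still between calls to the robot, and variables do not carry over. Pictures are saved under pics/ and viewed, at most 14 in all, crops included, and the job is handed in when it is done.

Besides the shell and the picture viewer there is one more tool, called after "Emit:" in YAML: its name, and indented under it one key for each argument. drive_tool: Moves the arm, as the interface text tells. Its arguments: {"type":"object","properties":{"deltas":{"type":"array","items":{"type":"object","properties":{"linear":{"type":"array","items":{"type":"number"}},"twist":{"type":"number"},"claw":{"type":"number"}}}},"squeeze":{"type":"number"}},"required":["deltas"]}

```bash
mkdir -p pics; cat > h.py <<'E'
import numpy as np, cv2
from rig import sensors, eyes, manip
def snap(n,f=None):
    im=eyes.get_image(n)
    if f: cv2.imwrite(f'pics/{f}.png',im[:,:,::-1])
    return im
def ray(n,uv):
    c=eyes.camera_model(n);K=np.array(c['intrinsics']);R=np.array(c['R']);t=np.array(c['t'])
    p=cv2.undistortPoints(np.array(uv,float).reshape(-1,1,2),K,np.array(c['dist']))[:,0]
    d=np.c_[p,np.ones(len(p))]@R
    return -R.T@t,d/np.linalg.norm(d,axis=1)[:,None]
def onz(n,uv,z):
    o,d=ray(n,uv); return o+d*((z-o[2])/d[:,2])[:,None]
def tri(u,v):
    """top uv, side uv -> point, gap"""
    a,d=ray('top',[u]);b,e=ray('side',[v]);d=d[0];e=e[0]
    s=np.linalg.lstsq(np.c_[d,-e],b-a,rcond=None)[0]
    p=a+s[0]*d;q=b+s[1]*e
    return (p+q)/2,np.linalg.norm(p-q)
def proj(n,X):
    c=eyes.camera_model(n);R=np.array(c['R'])
    return cv2.projectPoints(np.array(X,float).reshape(-1,3),cv2.Rodrigues(R)[0],np.array(c['t']),np.array(c['intrinsics']),np.array(c['dist']))[0][:,0]
E
python3 - <<'E'
from h import *
snap('top','t0');snap('side','s0')
for n in('top','side'):
    c=eyes.camera_model(n);print(n,-np.array(c['R']).T@np.array(c['t']),np.array(c['R'])[2])
s=sensors.get_state();print(s)
E
```

```text
top [0.30098957 0.02683068 1.14277745] [ 0.20999314 -0.02542779 -0.97737214]
side [-0.01874345  0.53167824  0.5944299 ] [ 0.59559445 -0.55734837 -0.57847216]
{'clock': 0.1, 'qpos': array([ 1.13099502e+00,  2.76534853e-01,  1.50600851e+00, -1.76297356e-05,
        1.36067925e+00, -1.21014221e-01]), 'qd': array([-1.20907280e-04, -4.79490079e-04, -3.59970413e-03,  3.65322247e-04,
       -6.18041890e-05, -8.92405863e-04]), 'effort': array([ 1.89320781e-03, -4.17703021e+01, -2.46403402e+01,  4.50442440e-04,
        5.87608825e-03,  2.67017623e-05]), 'position': array([0.18004088, 0.5456163 , 0.24152363]), 'ee_rot': array([-2.17259979e-04,  1.58717591e-01,  9.87323687e-01, -7.85531485e-04]), 'contact_force': array([ 0.07216702, -0.50602721, -0.43577704]), 'moment': array([-0.02129921,  0.02875826,  0.00699914]), 'gripper_force': 0.0, 'width': 0.085511867612618}
```

View pics/t0.png

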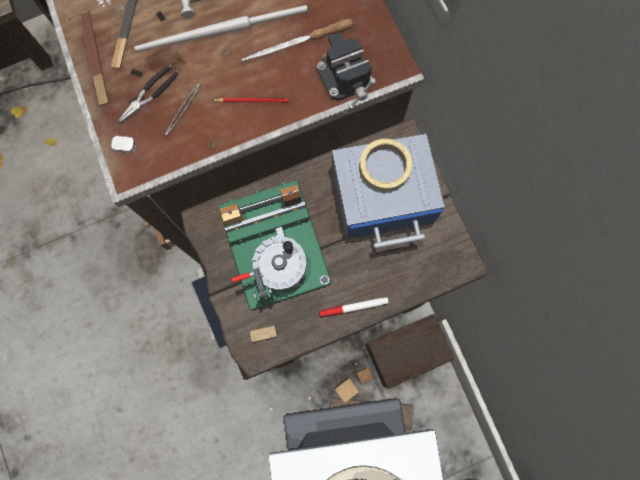

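View pics/s0.png

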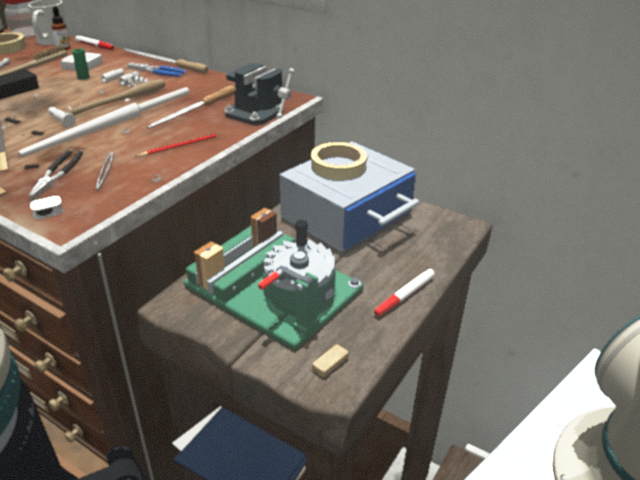

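The top view shows the clamp at about (275,245), blanks at (231,214) and (290,193), pawl bar at (242,278), knob at (288,246) and drawer handle at (399,241). The side view shows the same things: two blanks at (210,265) and (263,222), knob (302,232), red bar (270,279), handle (395,212). I'll enlarge both.

```bash
python3 - <<'E'
from h import *
a=cv2.imread('pics/t0.png')[170:320,205:345];b=cv2.imread('pics/s0.png')[195:345,180:370]
cv2.imwrite('pics/t0c.png',cv2.resize(a,None,fx=4,fy=4,interpolation=2))
cv2.imwrite('pics/s0c.png',cv2.resize(b,None,fx=4,fy=4,interpolation=2))
E
```

```text
(no output)
```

View pics/t0c.png

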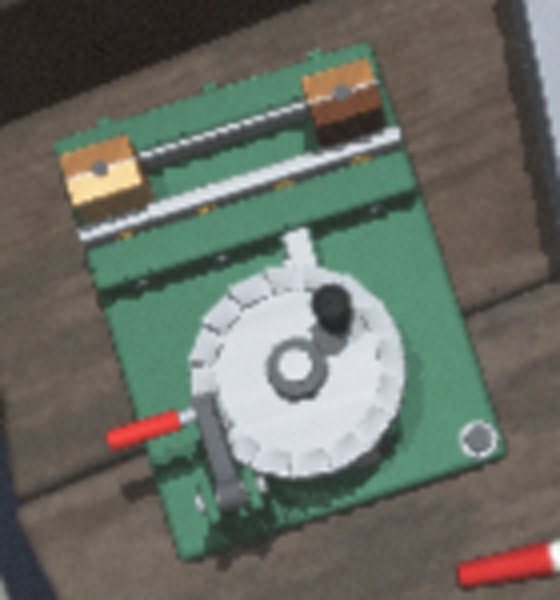

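View pics/s0c.png

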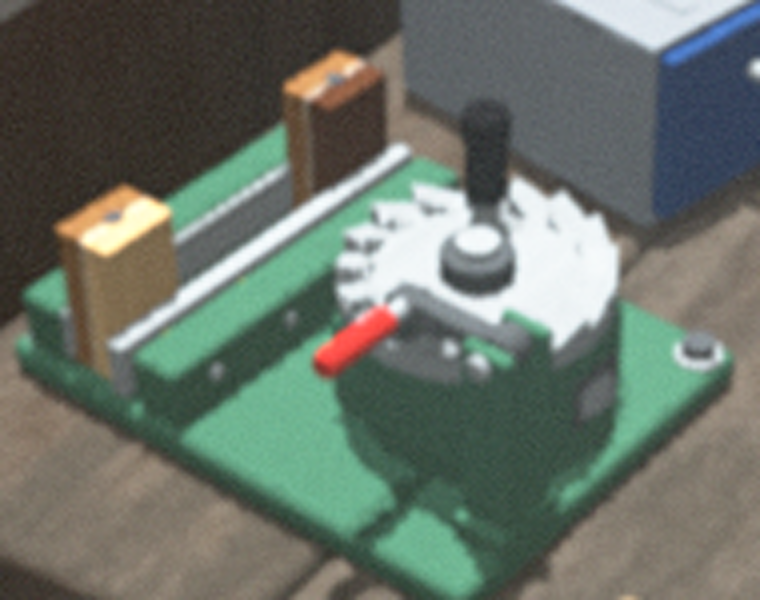

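```bash
cat > m.py <<'E'
from h import *
T=lambda u,v:(205+u/4,170+v/4)
S=lambda u,v:(180+u/4,195+v/4)
P={}
for k,a,b in [('knobtop',(333,297),(486,106)),('knobmid',(331,310),(486,150)),('bar',(146,429),(357,340)),('A',(100,168),(114,216)),('B',(342,92),(336,79)),('hub',(297,365),(478,241))]:
    P[k],g=tri(T(*a),S(*b));print(k,P[k].round(4),round(g,4))
print('base corners FL,FR,NR,NL');C=onz('top',[T(58,145),T(370,45),T(507,455),T(180,560)],.014);print(C.round(4),C.mean(0))
for k,a,b in [('hL',(375,245),(371,218)),('hR',(423,238),(415,203))]:print(k,*tri(a,b))
d=P['B']-P['A'];print('yaw',np.degrees(np.arctan2(d[1],d[0]))+90, np.linalg.norm(d))
E
python3 m.py
python3 - <<'E'
from h import *
a=cv2.imread('pics/t0.png')[125:260,320:455];b=cv2.imread('pics/s0.png')[135:260,270:430]
a=cv2.resize(a,(400,400),interpolation=2);b=cv2.resize(b,(400,312),interpolation=2)
c=np.zeros((400,800,3),np.uint8);c[:,:400]=a;c[:312,400:]=b;cv2.imwrite('pics/cab.png',c)
E
```

```text
knobtop [0.5184 0.0651 0.1236] 0.0009
knobmid [0.516  0.0673 0.107 ] 0.0011
bar [0.4763 0.1582 0.0928] 0.001
A [0.6058 0.1681 0.077 ] 0.0005
B [0.6264 0.0499 0.076 ] 0.0012
hub [0.4972 0.087  0.0867] 0.0004
base corners FL,FR,NR,NL
[[ 0.6389  0.1964  0.014 ]
 [ 0.6683  0.0345  0.014 ]
 [ 0.4525 -0.0041  0.014 ]
 [ 0.4241  0.1593  0.014 ]] [0.54594762 0.09651375 0.014     ]
hL [ 0.5130892  -0.08912545  0.06426498] 0.015473627297081346
hR [ 0.51012475 -0.18684144  0.05575109] 0.002748344009432442
yaw 9.91211509397678 0.12003349474187301
```

View pics/cab.png

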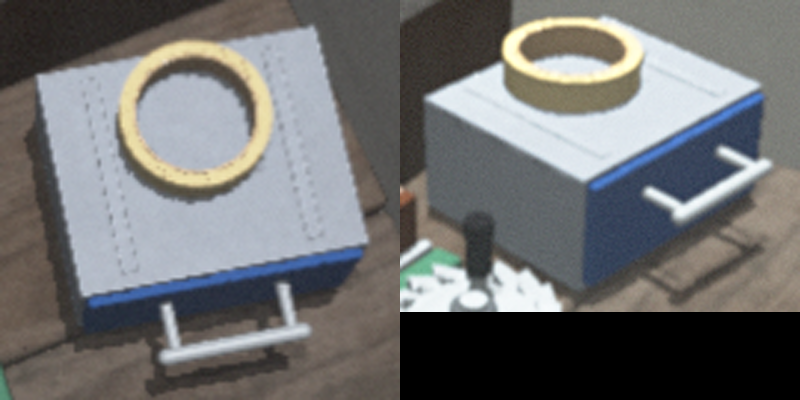

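```bash
cat > m2.py <<'E'
from h import *
T=lambda u,v:(320+u/2.963,125+v/2.963)
S=lambda u,v:(270+u/2.5,135+v/2.5)
L,_=tri(T(164,357),S(280,214));R,_=tri(T(306,330),S(366,166));print(L,R,_,(L+R)/2,np.linalg.norm(L-R),np.degrees(np.arctan2(*(L-R)[:2])))
C=onz('top',[T(40,75),T(315,28),T(367,250),T(85,297)],.088);print(C.round(4),C.mean(0))
print(np.linalg.norm(C-np.roll(C,1,0),axis=1))
for i in range(4):
  d=C[(i+1)%4]-C[i];print(np.degrees(np.arctan2(d[1],d[0])))
for z in(.058,):print(onz('top',[T(164,357),T(306,330)],z))
E
python3 m2.py
```

```text
[ 0.5056561  -0.09500662  0.06216857] [ 0.51115212 -0.18848912  0.05818408] 0.0009962949688723892 [ 0.50840411 -0.14174787  0.06017632] 0.09372864788381814 -3.3646569063597975
[[ 0.6959 -0.0421  0.088 ]
 [ 0.7032 -0.2242  0.088 ]
 [ 0.5512 -0.2298  0.088 ]
 [ 0.5462 -0.0488  0.088 ]] [ 0.62412917 -0.13624556  0.088     ]
[0.14983374 0.1822362  0.15207066 0.18110214]
-87.68935115518161
-177.89218606361263
91.60283934355174
2.5437290396839325
[[ 0.50707798 -0.09502228  0.058     ]
 [ 0.51160143 -0.18824689  0.058     ]]
```

Both views agree. The blanks' tops are at z≈0.076, the knob top at 0.124 and the handle at 0.058–0.060. Clamp yaw is ≈9.9°. The handle bar (crop (164,357)–(306,330)) is at x≈0.508, y≈-0.142. I'll go above the pawl bar.

Emit:
drive_tool:
  deltas:
    - {"linear": [296,-388,-40],"twist": -62,"claw": 0.6}
    - {"linear": [296,-388,-40],"twist": -62,"claw": 0.6}
    - {"linear": [296,-388,-40],"twist": -62,"claw": 0.6}
    - {"linear": [296,-388,-40],"twist": -62,"claw": 0.6}
    - {"linear": [296,-388,-40],"twist": -62,"claw": 0.6}
    - {"linear": [296,-388,-40],"twist": -62,"claw": 0.6}
    - {"linear": [296,-388,-40],"twist": -62,"claw": 0.6}
    - {"linear": [296,-388,-40],"twist": -62,"claw": 0.6}
    - {"linear": [296,-388,-40],"twist": -62,"claw": 0.6}
    - {"linear": [296,-388,-40],"twist": -62,"claw": 0.6}
    - {"linear": [296,-388,-40],"twist": -62,"claw": 0.6}
    - {"linear": [296,-388,-40],"twist": -62,"claw": 0.6}
  squeeze: 40

```text
clock: 1.1
position: [0.4776, 0.1552, 0.2018]
ee_rot: [0.0, 0.645, 0.764, -0.0]
contact_force: [0.0, -0.2, 0.1]
width: 0.0513
gripper_force: 0.0
```

```bash
python3 - <<'E'
from h import *
T=lambda u,v:(205+u/4,170+v/4)
S=lambda u,v:(180+u/4,195+v/4)
print(tri(T(200,503),S(478,365)),tri(T(111,440),S(322,365)),tri(T(180,418),S(390,318)))
a=np.radians(9.9);R=np.array([[np.cos(a),np.sin(a)],[-np.sin(a),np.cos(a)]])
o=np.array([.546,.0965])
for p in([.4763,.1582],[.4972,.087],[.516,.0666]):print(R@(np.array(p)-o))
E
```

```text
(array([0.43921942, 0.13762782, 0.09401088]), np.float64(0.0010185295392985334)) (array([0.47361557, 0.17463558, 0.09276746]), np.float64(0.00066722631688646)) (array([0.47909848, 0.14216384, 0.09204363]), np.float64(0.0014109295888859255))
[-0.05805409  0.0727647 ]
[-0.04970666 -0.0009684 ]
[-0.03469396 -0.0242969 ]
```

Emit:
drive_tool:
  deltas:
    - {"linear": [0,0,-40],"twist": 0,"claw": 0.5}
    - {"linear": [0,0,-80],"twist": 0,"claw": 0.5}
    - {"linear": [0,0,-100],"twist": 0,"claw": 0.5}
    - {"linear": [0,0,-117],"twist": 0,"claw": 0.5}
    - {"linear": [0,0,-117],"twist": 0,"claw": 0.5}
    - {"linear": [0,0,-117],"twist": 0,"claw": 0.1}
    - {"linear": [0,0,-117],"twist": 0,"claw": 0.0}
    - {"linear": [0,0,-117],"twist": 0,"claw": 0.0}
    - {"linear": [0,0,-117],"twist": 0,"claw": 0.0}
    - {"linear": [0,0,-117],"twist": 0,"claw": 0.0}
    - {"linear": [0,0,-117],"twist": 0,"claw": 0.0}
    - {"linear": [0,0,-117],"twist": 0,"claw": 0.0}
  squeeze: 30

```text
clock: 2.1
position: [0.4764, 0.1582, 0.0865]
ee_rot: [0.0, 0.644, 0.765, 0.001]
contact_force: [-2.1, 0.1, 6.1]
width: 0.0087
gripper_force: 29.8
```

Emit:
drive_tool:
  deltas:
    - {"linear": [-0.5,0,6],"twist": 0,"claw": 0}
    - {"linear": [-2,-0.3,12],"twist": 0,"claw": 0}
    - {"linear": [-4,-0.7,18],"twist": 0,"claw": 0}
    - {"linear": [-7,-1.2,23],"twist": 0,"claw": 0}
    - {"linear": [-11,-2,27],"twist": 0,"claw": 0}
    - {"linear": [-15,-2.6,31],"twist": 0,"claw": 0}
    - {"linear": [-20,-3.5,34.5],"twist": 0,"claw": 0}
    - {"linear": [-25,-4.4,37],"twist": 0,"claw": 0}
    - {"linear": [-31,-5.4,39],"twist": 0,"claw": 0}
    - {"linear": [-37,-6.4,40],"twist": 0,"claw": 0}
    - {"linear": [-42,-7.3,40],"twist": 0,"claw": 0}
    - {"linear": [-46,-8,39],"twist": 0,"claw": 0}

```text
clock: 3.1
position: [0.4375, 0.1515, 0.1303]
ee_rot: [0.006, 0.645, 0.764, 0.007]
contact_force: [4.9, 0.8, 27.2]
width: 0.0086
gripper_force: 32.3
```

```bash
python3 - <<'E'
from h import *
a=snap('side')[:,:,::-1];cv2.imwrite('pics/s1.png',cv2.resize(a[120:345,150:400],None,fx=2.6,fy=2.6,interpolation=2))
E
```

```text
(no output)
```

View pics/s1.png

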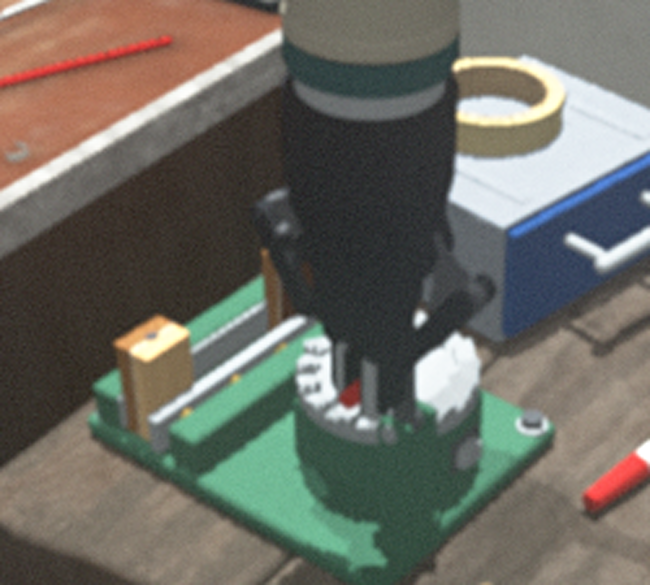

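The picture shows the red bar between the fingers (≈(352,392)), raised above the wheel. The tool is pushed 5 mm higher than commanded, so the pivot is slightly higher than I assumed. I'll correct the arc and release past 1.5 rad.

Emit:
drive_tool:
  deltas:
    - {"linear": [-1,0,5],"twist": 0,"claw": 0}
    - {"linear": [-3,-0.5,5],"twist": 0,"claw": 0}
    - {"linear": [-5,-1,5],"twist": 0,"claw": 0}
    - {"linear": [-6,-1,4],"twist": 0,"claw": 0}
    - {"linear": [-6,-1,4],"twist": 0,"claw": 0}

```text
clock: 3.57
position: [0.4238, 0.1489, 0.1291]
ee_rot: [0.0, 0.644, 0.765, -0.0]
contact_force: [1.5, 0.3, 7.5]
width: 0.0082
gripper_force: 32.1
```

Emit:
drive_tool:
  deltas:
    - {"linear": [-6,-1,4],"twist": 0,"claw": 0.3}
    - {"linear": [-6,-1,4],"twist": 0,"claw": 0.4}
    - {"linear": [-6,-1,4],"twist": 0,"claw": 0.4}
    - {"linear": [-6,-1,4],"twist": 0,"claw": 0.4}
    - {"linear": [-6,-1,30],"twist": 0,"claw": 0.4}
    - {"linear": [-6,-1,65],"twist": 0,"claw": 0.4}
    - {"linear": [-6,-1,100],"twist": 0,"claw": 0.4}
    - {"linear": [-6,40,100],"twist": 0,"claw": 0.4}
    - {"linear": [-6,80,100],"twist": 0,"claw": 0.4}
    - {"linear": [-6,120,100],"twist": 0,"claw": 0.4}
    - {"linear": [-6,150,100],"twist": 0,"claw": 0.4}
    - {"linear": [-6,150,100],"twist": 0,"claw": 0.4}

```text
clock: 4.57
position: [0.418, 0.3041, 0.2278]
ee_rot: [-0.001, 0.643, 0.766, 0.001]
contact_force: [0.3, 0.2, -0.0]
width: 0.0342
gripper_force: 0.0
```

```bash
python3 - <<'E'
from h import *
a=snap('side','s2f')[:,:,::-1];b=snap('top','t2f')[:,:,::-1]
a=cv2.resize(a[200:345,180:370],(520,397),interpolation=2)
b=cv2.resize(b[170:320,205:345],(370,397),interpolation=2)
c=np.hstack([a,b]);cv2.imwrite('pics/c2.png',cv2.resize(c,None,fx=.898,fy=.898))
E
```

```text
(no output)
```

View pics/c2.png

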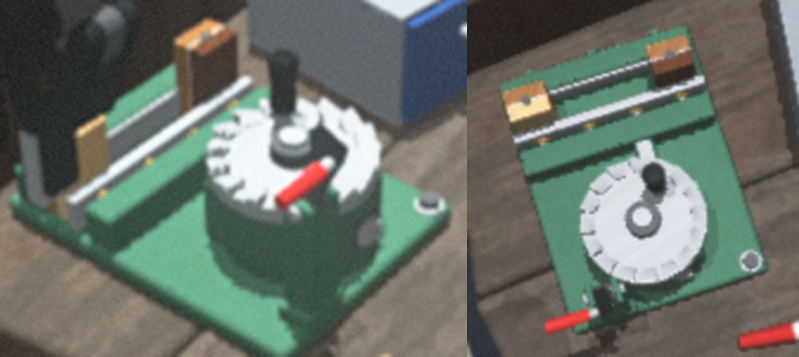

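The pawl rests flipped over on its back stop (red bar at ≈(305,183) in the side crop, (568,321) in the top crop). The knob has sprung back a little, to (284,84) and (655,174). Next I measure the knob.

```bash
cat > m3.py <<'E'
from h import *
k,g=tri((205+(655-467)/2.373,170+174/2.377),(180+284/2.457,200+54/2.459));print(k,g)
w=np.array([.4972,.087]);ctr=w
d=k[:2]-w;r=np.linalg.norm(d);print('ang',np.degrees(np.arctan2(d[1],d[0])),r)
# knob pixels: dark mask in top
im=cv2.imread('pics/t2f.png').max(2);m=(im<45).astype(np.uint8);m[:233]=0;m[262:]=0;m[:,:270]=0;m[:,305:]=0
n,l,s,c=cv2.connectedComponentsWithStats(m);print(s,c)
i=1+s[1:,4].argmax();print(onz('top',[c[i]],.115))
E
python3 m3.py
```

```text
[0.52170296 0.07234135 0.12415069] 0.00048257729039415033
ang -30.889542927561937 0.028552954582041292
[[     0      0    640    480 307192]
 [   282    248      5      2      8]] [[319.5009245  239.49976887]
 [284.         248.375     ]]
[[0.51416492 0.0741811  0.115     ]]
```

Emit:
drive_tool:
  deltas:
    - {"linear": [104,-227,0],"twist": 0,"claw": 0.5}
    - {"linear": [104,-227,0],"twist": 0,"claw": 0.5}
    - {"linear": [104,-227,0],"twist": 0,"claw": 0.5}
    - {"linear": [104,-227,0],"twist": 0,"claw": 0.5}
    - {"linear": [104,-227,0],"twist": 0,"claw": 0.5}
    - {"linear": [104,-227,0],"twist": 0,"claw": 0.5}
    - {"linear": [104,-227,0],"twist": 0,"claw": 0.5}
    - {"linear": [104,-227,0],"twist": 0,"claw": 0.5}
    - {"linear": [104,-227,0],"twist": 0,"claw": 0.5}
    - {"linear": [104,-227,-40],"twist": 0,"claw": 0.5}
    - {"linear": [104,-227,-70],"twist": 0,"claw": 0.5}
    - {"linear": [104,-227,-70],"twist": 0,"claw": 0.5}

```text
clock: 5.67
position: [0.5166, 0.073, 0.1532]
ee_rot: [-0.005, 0.644, 0.765, -0.004]
contact_force: [-0.6, -0.0, -0.6]
width: 0.0431
gripper_force: 0.0
```

Emit:
drive_tool:
  deltas:
    - {"linear": [0,0,-25],"twist": 0,"claw": 0.5}
    - {"linear": [0,0,-45],"twist": 0,"claw": 0.5}
    - {"linear": [0,0,-54],"twist": 0,"claw": 0.5}
    - {"linear": [0,0,-54],"twist": 0,"claw": 0.5}
    - {"linear": [0,0,-54],"twist": 0,"claw": 0.1}
    - {"linear": [0,0,-54],"twist": 0,"claw": 0.1}
    - {"linear": [0,0,-54],"twist": 0,"claw": 0.1}
    - {"linear": [0,0,-54],"twist": 0,"claw": 0.1}
    - {"linear": [0,0,-54],"twist": 0,"claw": 0.1}
    - {"linear": [0,0,-54],"twist": 0,"claw": 0.1}
  squeeze: 30

```text
clock: 6.5
position: [0.523, 0.0725, 0.106]
ee_rot: [0.001, 0.645, 0.764, 0.001]
contact_force: [-1.5, 1.7, 6.8]
width: 0.0163
gripper_force: 29.6
```

Emit:
drive_tool:
  deltas:
    - {"linear": [2.4,5,0],"twist": 0,"claw": 0.1}
    - {"linear": [3.8,11,0],"twist": 0,"claw": 0.1}
    - {"linear": [4,17,0],"twist": 0,"claw": 0.1}
    - {"linear": [3,23,0],"twist": 0,"claw": 0.1}
    - {"linear": [0.7,28.5,0],"twist": 0,"claw": 0.1}
    - {"linear": [-2.7,33.5,0],"twist": 0,"claw": 0.1}
    - {"linear": [-7,38,0],"twist": 0,"claw": 0.1}
    - {"linear": [-12,41,0],"twist": 0,"claw": 0.1}
    - {"linear": [-18,43,0],"twist": 0,"claw": 0.1}
    - {"linear": [-24,44,0],"twist": 0,"claw": 0.1}
    - {"linear": [-30,43.5,0],"twist": 0,"claw": 0.1}
    - {"linear": [-30,43.5,0],"twist": 0,"claw": 0.1}

```text
clock: 7.5
position: [0.493, 0.1151, 0.106]
ee_rot: [0.002, 0.644, 0.765, 0.001]
contact_force: [0.5, -3.0, 8.0]
width: 0.016
gripper_force: 29.8
```

Now at about 98°, so I continue to the stop near 126°.

Emit:
drive_tool:
  deltas:
    - {"linear": [-3,-0.7,0],"twist": 0,"claw": 0.1}
    - {"linear": [-6,-1.7,0],"twist": 0,"claw": 0.1}
    - {"linear": [-9.5,-3.5,0],"twist": 0,"claw": 0.1}
    - {"linear": [-12.5,-5.5,0],"twist": 0,"claw": 0.1}
    - {"linear": [-14.5,-7,0],"twist": 0,"claw": 0.1}
    - {"linear": [-14.5,-7,0],"twist": 0,"claw": 0.1}
    - {"linear": [-14.5,-7,0],"twist": 0,"claw": 0.1}

```text
clock: 8.08
position: [0.4803, 0.1097, 0.106]
ee_rot: [0.002, 0.645, 0.764, 0.003]
contact_force: [2.6, 2.9, 6.7]
width: 0.0159
gripper_force: 29.6
```

Emit:
drive_tool:
  deltas:
    - {"linear": [-2,-3,0],"twist": 0,"claw": 0.1}
    - {"linear": [-3.5,-5,0],"twist": 0,"claw": 0.1}
    - {"linear": [-3.5,-5,0],"twist": 0,"claw": 0.1}
    - {"linear": [-3.5,-5,0],"twist": 0,"claw": 0.1}

```text
clock: 8.42
position: [0.4801, 0.1093, 0.1061]
ee_rot: [0.001, 0.646, 0.763, 0.009]
contact_force: [8.6, 17.9, -0.9]
width: 0.0158
gripper_force: 29.5
```

Emit:
drive_tool:
  deltas:
    - {"linear": [6,6,0],"twist": 0,"claw": 0.4}
    - {"linear": [6,6,0],"twist": 0,"claw": 0.45}
    - {"linear": [6,6,0],"twist": 0,"claw": 0.45}
    - {"linear": [6,6,0],"twist": 0,"claw": 0.45}
    - {"linear": [6,6,30],"twist": 0,"claw": 0.45}
    - {"linear": [6,6,65],"twist": 0,"claw": 0.4}
    - {"linear": [6,6,90],"twist": 0,"claw": 0.35}
    - {"linear": [13,-34,90],"twist": -3,"claw": 0.35}
    - {"linear": [20,-75,90],"twist": -7,"claw": 0.35}
    - {"linear": [27,-115,90],"twist": -7,"claw": 0.35}
    - {"linear": [34,-156,90],"twist": -7,"claw": 0.35}
    - {"linear": [34,-196,90],"twist": -7,"claw": 0.35}

```text
clock: 9.42
position: [0.5081, -0.0947, 0.1941]
ee_rot: [0.0, 0.69, 0.724, -0.0]
contact_force: [1.5, 0.8, 0.5]
width: 0.0301
gripper_force: 0.0
```

```bash
python3 - <<'E'
from h import *
b=snap('top','t3f')[:,:,::-1]
cv2.imwrite('pics/c3.png',cv2.resize(b[140:340,190:480],None,fx=2.75,fy=2.75,interpolation=2))
print(sensors.get_state()['position'])
E
```

```text
[ 0.50808641 -0.1024952   0.1940328 ]
```

View pics/c3.png

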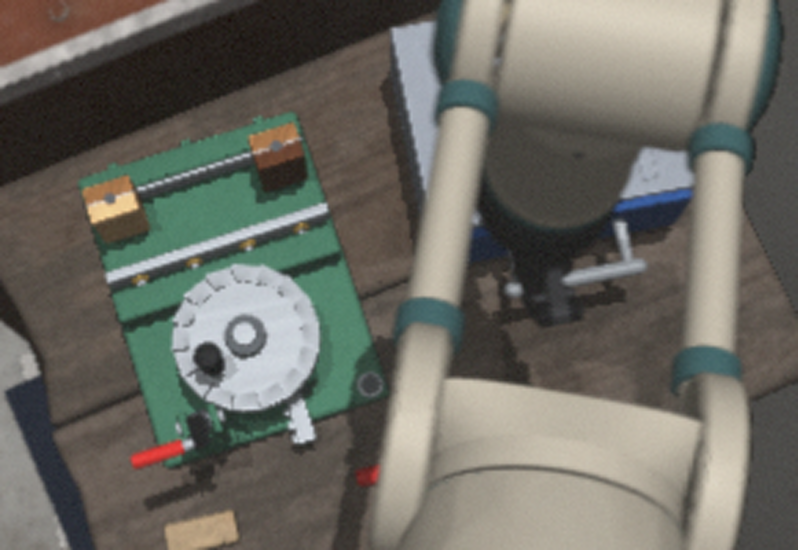

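The jaw is fully open and the pawl stays flipped (red bar at (160,453)). Both blanks are still at the fence, at (112,203) and (277,152). Now the drawer handle.

Emit:
drive_tool:
  deltas:
    - {"linear": [0,-40,0],"twist": 0,"claw": 0.35}
    - {"linear": [0,-49,-20],"twist": 0,"claw": 0.35}
    - {"linear": [0,-49,-50],"twist": 0,"claw": 0.35}
    - {"linear": [0,-49,-80],"twist": 0,"claw": 0.35}
    - {"linear": [0,-49,-80],"twist": 0,"claw": 0.35}
    - {"linear": [0,-49,-80],"twist": 0,"claw": 0.35}

```text
clock: 9.97
position: [0.5062, -0.1409, 0.113]
ee_rot: [-0.003, 0.69, 0.724, -0.001]
contact_force: [0.4, -0.3, 0.4]
width: 0.0297
gripper_force: 0.0
```

Emit:
drive_tool:
  deltas:
    - {"linear": [0,0,-30],"twist": 0,"claw": 0.35}
    - {"linear": [0,0,-55],"twist": 0,"claw": 0.35}
    - {"linear": [0,0,-63],"twist": 0,"claw": 0.35}
    - {"linear": [0,0,-63],"twist": 0,"claw": 0.35}
    - {"linear": [0,0,-63],"twist": 0,"claw": 0.0}
    - {"linear": [0,0,-63],"twist": 0,"claw": 0.0}
    - {"linear": [0,0,-63],"twist": 0,"claw": 0.0}
    - {"linear": [0,0,-63],"twist": 0,"claw": 0.0}
    - {"linear": [0,0,-63],"twist": 0,"claw": 0.0}
  squeeze: 30

```text
clock: 10.72
position: [0.5095, -0.1417, 0.0532]
ee_rot: [0.001, 0.69, 0.724, 0.001]
contact_force: [-1.2, 1.5, 7.5]
width: 0.0096
gripper_force: 29.3
```

Emit:
drive_tool:
  deltas:
    - {"linear": [-8,-0.3,0],"twist": 0,"claw": 0}
    - {"linear": [-20,-0.8,0],"twist": 0,"claw": 0}
    - {"linear": [-34,-1.4,0],"twist": 0,"claw": 0}
    - {"linear": [-48,-2,0],"twist": 0,"claw": 0}
    - {"linear": [-62,-2.6,0],"twist": 0,"claw": 0}
    - {"linear": [-76,-3.2,0],"twist": 0,"claw": 0}
    - {"linear": [-90,-3.8,0],"twist": 0,"claw": 0}
    - {"linear": [-102,-4.3,0],"twist": 0,"claw": 0}
    - {"linear": [-112,-4.7,0],"twist": 0,"claw": 0}
    - {"linear": [-119,-5,0],"twist": 0,"claw": 0}
    - {"linear": [-122,-5,0],"twist": 0,"claw": 0}
    - {"linear": [-122,-5,0],"twist": 0,"claw": 0}

```text
clock: 11.72
position: [0.396, -0.1474, 0.0533]
ee_rot: [0.009, 0.693, 0.721, 0.007]
contact_force: [21.7, 11.5, -9.7]
width: 0.0098
gripper_force: 29.8
```

Emit:
drive_tool:
  deltas:
    - {"linear": [0,1.5,1],"twist": 0,"claw": 0}
    - {"linear": [0,1.5,1],"twist": 0,"claw": 0}
    - {"linear": [0,1.5,1],"twist": 0,"claw": 0}

```text
clock: 11.97
position: [0.396, -0.1473, 0.0535]
ee_rot: [0.009, 0.691, 0.722, 0.005]
contact_force: [21.3, 3.6, -18.8]
width: 0.0097
gripper_force: 30.1
```

```bash
python3 - <<'E'
from h import *
print(onz('top',[(320,314),(388,301),(355,307)],.012))
a=snap('side')[:,:,::-1]
cv2.imwrite('pics/s4.png',cv2.resize(a[130:370,250:500],None,fx=2.4,fy=2.4,interpolation=2))
print(sensors.get_state()['effort'],sensors.get_state()['contact_force'])
E
```

```text
[[ 0.3978612   0.02659779  0.012     ]
 [ 0.40402276 -0.10717893  0.012     ]
 [ 0.40166856 -0.04216946  0.012     ]]
[ -4.78352621 -37.88530469  -9.18383092  -3.38207155   5.58871686
   0.0646121 ] [ 22.51610825   4.65231463 -19.18015948]
```

View pics/s4.png

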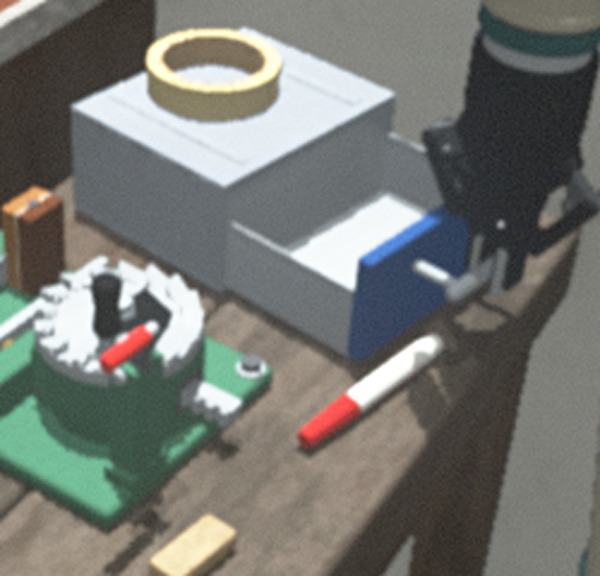

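The drawer sits on its stop about 115 mm out. It is clear of the marker, whose tip at (435,343) hasn't moved. I'll release, lift and re-measure the blanks.

Emit:
drive_tool:
  deltas:
    - {"linear": [8,-1,0],"twist": 0,"claw": 0.0}
    - {"linear": [8,-1,0],"twist": 0,"claw": 0.3}
    - {"linear": [8,-1,0],"twist": 0,"claw": 0.35}
    - {"linear": [8,-1,0],"twist": 0,"claw": 0.35}
    - {"linear": [8,-1,0],"twist": 0,"claw": 0.35}
    - {"linear": [8,-1,40],"twist": 0,"claw": 0.35}
    - {"linear": [8,-1,80],"twist": 0,"claw": 0.5}
    - {"linear": [8,-1,120],"twist": 0,"claw": 0.6}
    - {"linear": [8,-1,145],"twist": 0,"claw": 0.6}
    - {"linear": [8,-1,145],"twist": 0,"claw": 0.6}

```text
clock: 12.85
position: [0.3968, -0.1476, 0.2027]
ee_rot: [0.006, 0.69, 0.724, 0.001]
contact_force: [0.5, -0.5, -0.6]
width: 0.0508
gripper_force: 0.0
```

```bash
python3 - <<'E'
from h import *
b=snap('top','t5f')[:,:,::-1];a=snap('side','s5f')[:,:,::-1]
cv2.imwrite('pics/c5.png',np.hstack([cv2.resize(b[140:340,190:480],(420,290),interpolation=2),cv2.resize(a[150:350,170:430],(377,290),interpolation=2)]))
# blank displacement vs start: template match of the blank-top patches
for f0,f1,pts in(('t0','t3f',[(230,212),(290.5,193)]),('t0','t5f',[(230,212),(290.5,193)]),('s0','s5f',[(208.5,249),(264,214.8)])):
    i0=cv2.imread(f'pics/{f0}.png');i1=cv2.imread(f'pics/{f1}.png')
    for u,v in pts:
        u,v=int(u),int(v);t=i0[v-10:v+11,u-12:u+13];r=cv2.matchTemplate(i1[v-40:v+41,u-40:u+41],t,cv2.TM_CCOEFF_NORMED);_,s,_,l=cv2.minMaxLoc(r);print(f1,u,v,'shift',l[0]-28,l[1]-30,round(s,2))
E
```

```text
t3f 230 212 shift 0 0 0.98
t3f 290 193 shift 0 0 0.94
t5f 230 212 shift 0 0 0.98
t5f 290 193 shift 0 0 0.94
s5f 208 249 shift 0 0 1.0
s5f 264 214 shift 0 0 1.0
```

View pics/c5.png

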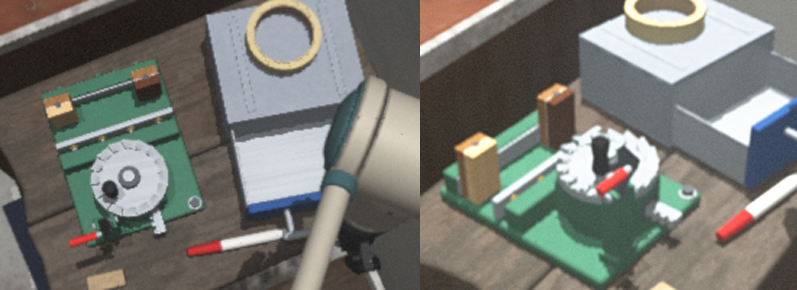

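Blanks haven't moved: crop (62,108) and (146,80) in the top view. The drawer is open and the handle free. Now blank B.

Emit:
drive_tool:
  deltas:
    - {"linear": [232,196,0],"twist": 7,"claw": 0.65}
    - {"linear": [232,196,0],"twist": 7,"claw": 0.65}
    - {"linear": [232,196,0],"twist": 7,"claw": 0.65}
    - {"linear": [232,196,0],"twist": 7,"claw": 0.65}
    - {"linear": [232,196,0],"twist": 7,"claw": 0.65}
    - {"linear": [232,196,0],"twist": 7,"claw": 0.65}
    - {"linear": [232,196,0],"twist": 7,"claw": 0.65}
    - {"linear": [232,196,0],"twist": 7,"claw": 0.65}
    - {"linear": [232,196,-40],"twist": 7,"claw": 0.65}
    - {"linear": [232,196,-80],"twist": 7,"claw": 0.65}
    - {"linear": [232,196,-80],"twist": 7,"claw": 0.65}
    - {"linear": [232,196,-80],"twist": 7,"claw": 0.65}

```text
clock: 13.95
position: [0.6229, 0.0498, 0.1138]
ee_rot: [-0.004, 0.645, 0.765, -0.003]
contact_force: [0.8, 0.3, 0.2]
width: 0.0558
gripper_force: 0.0
```

Emit:
drive_tool:
  deltas:
    - {"linear": [0,0,-20],"twist": 0,"claw": 0.65}
    - {"linear": [0,0,-40],"twist": 0,"claw": 0.65}
    - {"linear": [0,0,-59],"twist": 0,"claw": 0.65}
    - {"linear": [0,0,-59],"twist": 0,"claw": 0.65}
    - {"linear": [0,0,-59],"twist": 0,"claw": 0.2}
    - {"linear": [0,0,-59],"twist": 0,"claw": 0.2}
    - {"linear": [0,0,-59],"twist": 0,"claw": 0.2}
    - {"linear": [0,0,-59],"twist": 0,"claw": 0.2}
    - {"linear": [0,0,-59],"twist": 0,"claw": 0.2}
    - {"linear": [0,0,-59],"twist": 0,"claw": 0.2}
  squeeze: 50

```text
clock: 14.78
position: [0.6272, 0.0497, 0.0609]
ee_rot: [0.001, 0.644, 0.765, 0.001]
contact_force: [-2.0, -1.4, 6.2]
width: 0.0251
gripper_force: 50.2
```

Emit:
drive_tool:
  deltas:
    - {"linear": [0,0,35],"twist": 0,"claw": 0.2}
    - {"linear": [0,0,75],"twist": 0,"claw": 0.2}
    - {"linear": [0,0,110],"twist": 0,"claw": 0.2}
    - {"linear": [0,0,130],"twist": 0,"claw": 0.2}
    - {"linear": [-18,-31,130],"twist": -1,"claw": 0.2}
    - {"linear": [-36,-62,130],"twist": -2,"claw": 0.2}
    - {"linear": [-54,-93,130],"twist": -3,"claw": 0.2}
    - {"linear": [-72,-124,130],"twist": -4,"claw": 0.2}
    - {"linear": [-90,-155,130],"twist": -5,"claw": 0.2}
    - {"linear": [-108,-186,130],"twist": -6,"claw": 0.2}
    - {"linear": [-126,-217,130],"twist": -7,"claw": 0.2}
    - {"linear": [-136,-235,130],"twist": -7,"claw": 0.2}

```text
clock: 15.78
position: [0.4887, -0.1878, 0.1896]
ee_rot: [0.001, 0.691, 0.723, -0.0]
contact_force: [0.0, -0.6, -1.1]
width: 0.0253
gripper_force: 49.5
```

Emit:
drive_tool:
  deltas:
    - {"linear": [0,0,-20],"twist": 0,"claw": 0.2}
    - {"linear": [0,0,-50],"twist": 0,"claw": 0.2}
    - {"linear": [0,0,-70],"twist": 0,"claw": 0.2}
    - {"linear": [0,0,-70],"twist": 0,"claw": 0.2}

```text
clock: 16.12
position: [0.4877, -0.184, 0.1157]
ee_rot: [-0.003, 0.69, 0.723, -0.001]
contact_force: [-0.4, 0.7, -0.8]
width: 0.025
gripper_force: 49.4
```

Emit:
drive_tool:
  deltas:
    - {"linear": [1,0,-20],"twist": 0,"claw": 0.2}
    - {"linear": [2,0,-40],"twist": 0,"claw": 0.2}
    - {"linear": [2,0,-55],"twist": 0,"claw": 0.2}
    - {"linear": [2,0,-62],"twist": 0,"claw": 0.2}
    - {"linear": [2,0,-66],"twist": 0,"claw": 0.2}
    - {"linear": [2,0,-66],"twist": 0,"claw": 0.2}
    - {"linear": [2,0,-66],"twist": 0,"claw": 0.2}

```text
clock: 16.7
position: [0.4936, -0.1855, 0.054]
ee_rot: [0.002, 0.69, 0.724, 0.0]
contact_force: [0.3, 0.2, -0.1]
width: 0.0252
gripper_force: 49.4
```

Emit:
drive_tool:
  deltas:
    - {"linear": [0,0,-1],"twist": 0,"claw": 0.45}
    - {"linear": [0,0,-1],"twist": 0,"claw": 0.5}
    - {"linear": [0,0,-1],"twist": 0,"claw": 0.5}
    - {"linear": [0,0,-1],"twist": 0,"claw": 0.5}
    - {"linear": [0,0,30],"twist": 0,"claw": 0.5}
    - {"linear": [0,0,65],"twist": 0,"claw": 0.5}
    - {"linear": [0,0,105],"twist": 0,"claw": 0.5}
    - {"linear": [0,0,140],"twist": 0,"claw": 0.6}
    - {"linear": [12,38,140],"twist": 0,"claw": 0.6}
    - {"linear": [24,76,140],"twist": 0,"claw": 0.6}
    - {"linear": [36,114,140],"twist": 0,"claw": 0.6}
    - {"linear": [48,152,140],"twist": 0,"claw": 0.6}

```text
clock: 17.7
position: [0.5404, -0.0316, 0.1929]
ee_rot: [0.0, 0.691, 0.723, 0.0]
contact_force: [0.2, 0.0, -0.2]
width: 0.0515
gripper_force: 0.0
```

```bash
python3 - <<'E'
from h import *
b=snap('top','t6f')[:,:,::-1];a=snap('side','s6f')[:,:,::-1]
cv2.imwrite('pics/c6.png',np.hstack([cv2.resize(b[140:340,190:480],(420,290),interpolation=2),cv2.resize(a[150:350,170:430],(377,290),interpolation=2)]))
for f0,f1,pts in(('t0','t6f',[(230,212)]),('s0','s6f',[(208.5,249)])):
    i0=cv2.imread(f'pics/{f0}.png');i1=cv2.imread(f'pics/{f1}.png')
    for u,v in pts:
        u,v=int(u),int(v);t=i0[v-10:v+11,u-12:u+13];r=cv2.matchTemplate(i1[v-40:v+41,u-40:u+41],t,cv2.TM_CCOEFF_NORMED);_,s,_,l=cv2.minMaxLoc(r);print(f1,u,v,'shift',l[0]-28,l[1]-30,round(s,2))
E
```

```text
t6f 230 212 shift 0 0 0.98
s6f 208 249 shift 0 0 1.0
```

View pics/c6.png

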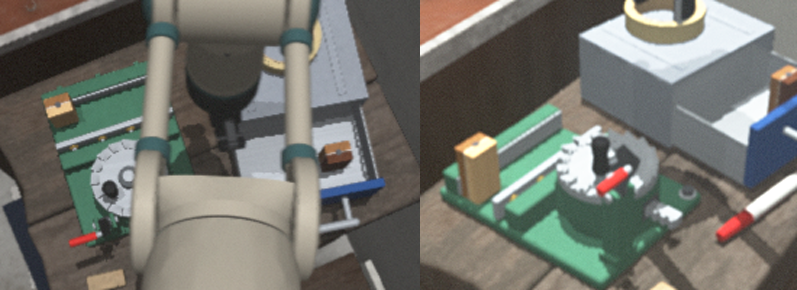

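Blank B stands in the drawer (crop (337,155)). Blank A hasn't moved. Now A.

Emit:
drive_tool:
  deltas:
    - {"linear": [66,201,0],"twist": 7,"claw": 0.65}
    - {"linear": [66,201,0],"twist": 7,"claw": 0.65}
    - {"linear": [66,201,0],"twist": 7,"claw": 0.65}
    - {"linear": [66,201,0],"twist": 7,"claw": 0.65}
    - {"linear": [66,201,0],"twist": 7,"claw": 0.65}
    - {"linear": [66,201,0],"twist": 7,"claw": 0.65}
    - {"linear": [66,201,-40],"twist": 7,"claw": 0.65}
    - {"linear": [66,201,-75],"twist": 7,"claw": 0.65}
    - {"linear": [66,201,-75],"twist": 7,"claw": 0.65}
    - {"linear": [66,201,-75],"twist": 7,"claw": 0.65}

```text
clock: 18.63
position: [0.6047, 0.1669, 0.1156]
ee_rot: [-0.002, 0.645, 0.764, -0.002]
contact_force: [0.7, 0.3, -0.1]
width: 0.0554
gripper_force: 0.0
```

Emit:
drive_tool:
  deltas:
    - {"linear": [0,0,-20],"twist": 0,"claw": 0.65}
    - {"linear": [0,0,-40],"twist": 0,"claw": 0.65}
    - {"linear": [0,0,-59],"twist": 0,"claw": 0.65}
    - {"linear": [0,0,-59],"twist": 0,"claw": 0.65}
    - {"linear": [0,0,-59],"twist": 0,"claw": 0.2}
    - {"linear": [0,0,-59],"twist": 0,"claw": 0.2}
    - {"linear": [0,0,-59],"twist": 0,"claw": 0.2}
    - {"linear": [0,0,-59],"twist": 0,"claw": 0.2}
    - {"linear": [0,0,-59],"twist": 0,"claw": 0.2}
    - {"linear": [0,0,-59],"twist": 0,"claw": 0.2}
  squeeze: 50

```text
clock: 19.47
position: [0.6059, 0.1676, 0.061]
ee_rot: [0.0, 0.644, 0.765, -0.0]
contact_force: [-4.5, -0.6, 6.4]
width: 0.0252
gripper_force: 50.3
```

Emit:
drive_tool:
  deltas:
    - {"linear": [0,0,35],"twist": 0,"claw": 0.2}
    - {"linear": [0,0,75],"twist": 0,"claw": 0.2}
    - {"linear": [0,0,110],"twist": 0,"claw": 0.2}
    - {"linear": [0,0,132],"twist": 0,"claw": 0.2}
    - {"linear": [-15,-36,132],"twist": -1,"claw": 0.2}
    - {"linear": [-30,-72,132],"twist": -2,"claw": 0.2}
    - {"linear": [-45,-108,132],"twist": -3,"claw": 0.2}
    - {"linear": [-60,-144,132],"twist": -4,"claw": 0.2}
    - {"linear": [-75,-180,132],"twist": -5,"claw": 0.2}
    - {"linear": [-90,-216,132],"twist": -6,"claw": 0.2}
    - {"linear": [-105,-252,132],"twist": -7,"claw": 0.2}
    - {"linear": [-113,-273,132],"twist": -7,"claw": 0.2}

```text
clock: 20.47
position: [0.4921, -0.1083, 0.1924]
ee_rot: [0.002, 0.691, 0.723, -0.0]
contact_force: [-0.5, 0.3, -0.6]
width: 0.025
gripper_force: 49.6
```

Emit:
drive_tool:
  deltas:
    - {"linear": [0,0,-20],"twist": 0,"claw": 0.2}
    - {"linear": [0,0,-50],"twist": 0,"claw": 0.2}
    - {"linear": [0,0,-72],"twist": 0,"claw": 0.2}
    - {"linear": [0,0,-72],"twist": 0,"claw": 0.2}

```text
clock: 20.8
position: [0.4909, -0.1046, 0.1162]
ee_rot: [-0.002, 0.69, 0.723, -0.001]
contact_force: [-1.1, -0.0, -0.4]
width: 0.0255
gripper_force: 49.6
```

Emit:
drive_tool:
  deltas:
    - {"linear": [0,0,-20],"twist": 0,"claw": 0.2}
    - {"linear": [0,0,-40],"twist": 0,"claw": 0.2}
    - {"linear": [0,0,-55],"twist": 0,"claw": 0.2}
    - {"linear": [0,0,-62],"twist": 0,"claw": 0.2}
    - {"linear": [0,0,-66],"twist": 0,"claw": 0.2}
    - {"linear": [0,0,-66],"twist": 0,"claw": 0.2}
    - {"linear": [0,0,-66],"twist": 0,"claw": 0.2}

```text
clock: 21.38
position: [0.4948, -0.1054, 0.0541]
ee_rot: [0.002, 0.69, 0.724, 0.001]
contact_force: [0.7, 0.1, 0.1]
width: 0.0254
gripper_force: 49.7
```

Emit:
drive_tool:
  deltas:
    - {"linear": [0,0,-1],"twist": 0,"claw": 0.45}
    - {"linear": [0,0,-1],"twist": 0,"claw": 0.5}
    - {"linear": [0,0,-1],"twist": 0,"claw": 0.5}
    - {"linear": [0,0,-1],"twist": 0,"claw": 0.5}
    - {"linear": [0,0,30],"twist": 0,"claw": 0.5}
    - {"linear": [0,0,65],"twist": 0,"claw": 0.5}
    - {"linear": [0,0,100],"twist": 0,"claw": 0.5}
    - {"linear": [0,0,100],"twist": 0,"claw": 0.4}
    - {"linear": [-35,-15,100],"twist": 0,"claw": 0.35}
    - {"linear": [-70,-30,100],"twist": 0,"claw": 0.35}
    - {"linear": [-98,-42,100],"twist": 0,"claw": 0.35}
    - {"linear": [-98,-42,100],"twist": 0,"claw": 0.35}

```text
clock: 22.38
position: [0.3895, -0.1469, 0.1516]
ee_rot: [-0.002, 0.691, 0.723, -0.002]
contact_force: [-0.2, 0.5, -0.5]
width: 0.03
gripper_force: 0.0
```

```bash
python3 - <<'E'
from h import *
b=snap('top','t7f')[:,:,::-1];a=snap('side','s7f')[:,:,::-1]
cv2.imwrite('pics/c7.png',np.hstack([cv2.resize(b[140:340,190:480],(420,290),interpolation=2),cv2.resize(a[130:330,240:500],(377,290),interpolation=2)]))
print(sensors.get_state()['position'])
E
```

```text
[ 0.39466478 -0.14718861  0.15235147]
```

View pics/c7.png

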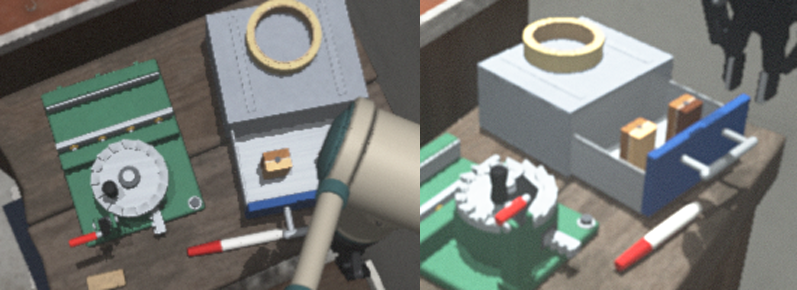

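Both blanks stand in the drawer ((638,140) and (684,115) in the right crop), and the clamp is empty. Now I grip the handle and push it shut.

Emit:
drive_tool:
  deltas:
    - {"linear": [1,0,-40],"twist": 0,"claw": 0.35}
    - {"linear": [1,0,-75],"twist": 0,"claw": 0.35}
    - {"linear": [1,0,-101],"twist": 0,"claw": 0.35}
    - {"linear": [1,0,-101],"twist": 0,"claw": 0.35}
    - {"linear": [1,0,-101],"twist": 0,"claw": 0.0}
    - {"linear": [1,0,-101],"twist": 0,"claw": 0.0}
    - {"linear": [1,0,-101],"twist": 0,"claw": 0.0}
    - {"linear": [1,0,-101],"twist": 0,"claw": 0.0}
    - {"linear": [1,0,-101],"twist": 0,"claw": 0.0}
  squeeze: 30

```text
clock: 23.23
position: [0.3965, -0.1471, 0.0511]
ee_rot: [0.0, 0.69, 0.724, -0.0]
contact_force: [0.8, -2.1, -7.0]
width: 0.0098
gripper_force: 29.1
```

Emit:
drive_tool:
  deltas:
    - {"linear": [4,0.2,0],"twist": 0,"claw": 0}
    - {"linear": [11,0.5,0],"twist": 0,"claw": 0}
    - {"linear": [20,1,0],"twist": 0,"claw": 0}
    - {"linear": [30,1.4,0],"twist": 0,"claw": 0}
    - {"linear": [40,1.8,0],"twist": 0,"claw": 0}
    - {"linear": [50,2.2,0],"twist": 0,"claw": 0}
    - {"linear": [60,2.6,0],"twist": 0,"claw": 0}
    - {"linear": [70,3,0],"twist": 0,"claw": 0}
    - {"linear": [80,3.5,0],"twist": 0,"claw": 0}
    - {"linear": [88,4,0],"twist": 0,"claw": 0}
    - {"linear": [95,4.2,0],"twist": 0,"claw": 0}
    - {"linear": [100,4.5,0],"twist": 0,"claw": 0}

```text
clock: 24.23
position: [0.4971, -0.1422, 0.0511]
ee_rot: [-0.0, 0.69, 0.724, 0.0]
contact_force: [-0.9, -2.5, -6.0]
width: 0.0098
gripper_force: 29.3
```

Emit:
drive_tool:
  deltas:
    - {"linear": [5,0.2,0],"twist": 0,"claw": 0}
    - {"linear": [10,0.4,0],"twist": 0,"claw": 0}
    - {"linear": [14,0.6,0],"twist": 0,"claw": 0}
    - {"linear": [17,0.8,0],"twist": 0,"claw": 0}
    - {"linear": [20,1,0],"twist": 0,"claw": 0}
    - {"linear": [20,1,0],"twist": 0,"claw": 0}
    - {"linear": [20,1,0],"twist": 0,"claw": 0}

```text
clock: 24.82
position: [0.5144, -0.1414, 0.0512]
ee_rot: [-0.001, 0.69, 0.724, -0.001]
contact_force: [-4.9, -4.1, -4.8]
width: 0.0093
gripper_force: 34.7
```

Emit:
drive_tool:
  deltas:
    - {"linear": [3,0,0],"twist": 0,"claw": 0}
    - {"linear": [5,0,0],"twist": 0,"claw": 0}
    - {"linear": [5,0,0],"twist": 0,"claw": 0}
    - {"linear": [5,0,0],"twist": 0,"claw": 0}

```text
clock: 25.15
position: [0.5144, -0.1413, 0.0512]
ee_rot: [-0.005, 0.69, 0.724, -0.004]
contact_force: [-15.6, -6.2, 3.7]
width: 0.0095
gripper_force: 39.8
```

Emit:
drive_tool:
  deltas:
    - {"linear": [-5,0,0],"twist": 0,"claw": 0}
    - {"linear": [-5,0,0],"twist": 0,"claw": 0.3}
    - {"linear": [-5,0,0],"twist": 0,"claw": 0.35}
    - {"linear": [-5,0,0],"twist": 0,"claw": 0.35}
    - {"linear": [-5,0,0],"twist": 0,"claw": 0.35}
    - {"linear": [-5,0,40],"twist": 0,"claw": 0.35}
    - {"linear": [-5,0,80],"twist": 0,"claw": 0.35}
    - {"linear": [-5,0,120],"twist": 0,"claw": 0.35}
    - {"linear": [-5,0,150],"twist": 0,"claw": 0.4}
    - {"linear": [-16,38,150],"twist": 7,"claw": 0.4}
    - {"linear": [-28,76,150],"twist": 7,"claw": 0.4}
    - {"linear": [-40,114,150],"twist": 7,"claw": 0.4}

```text
clock: 26.15
position: [0.4826, -0.0261, 0.2037]
ee_rot: [0.002, 0.645, 0.764, 0.002]
contact_force: [0.4, 0.5, -0.7]
width: 0.0341
gripper_force: 0.0
```

Emit:
drive_tool:
  deltas:
    - {"linear": [-12,36,0],"twist": 0,"claw": 0.4}
    - {"linear": [-24,72,0],"twist": 0,"claw": 0.4}
    - {"linear": [-36,108,0],"twist": 0,"claw": 0.4}
    - {"linear": [-48,144,0],"twist": 0,"claw": 0.4}
    - {"linear": [-56,176,0],"twist": 0,"claw": 0.4}
    - {"linear": [-56,176,0],"twist": 0,"claw": 0.4}
    - {"linear": [-56,176,0],"twist": 0,"claw": 0.4}

```text
clock: 26.73
position: [0.4256, 0.1507, 0.2027]
ee_rot: [0.001, 0.643, 0.766, 0.002]
contact_force: [0.5, -0.1, 0.2]
width: 0.0341
gripper_force: 0.0
```

```bash
python3 - <<'E'
from h import *
a=snap('side','s8f')[:,:,::-1];b=snap('top','t8f')[:,:,::-1]
cv2.imwrite('pics/c8.png',np.hstack([cv2.resize(b[140:340,190:480],(420,290),interpolation=2),cv2.resize(a[130:330,180:440],(377,290),interpolation=2)]))
print(sensors.get_state()['position'])
# red bar, from the earlier clear views (2f)
def bar(f,box):
    im=cv2.imread(f'pics/{f}.png').astype(int);m=((im[:,:,2]>130)&(im[:,:,1]<80)).astype(np.uint8)
    k=np.zeros_like(m);x0,y0,x1,y1=box;k[y0:y1,x0:x1]=m[y0:y1,x0:x1];ys,xs=np.nonzero(k);return (xs.mean(),ys.mean()),len(xs)
u,n=bar('t3f',(225,295,265,315));
v,m=bar('s5f',(270,250,320,295));print(u,n,v,m,tri(u,v))
E
```

```text
[0.42610458 0.14863017 0.20221096]
(np.float64(246.4903846153846), np.float64(304.77884615384613)) 104 (np.float64(302.1166666666667), np.float64(277.55)) 60 (array([0.42070729, 0.15024804, 0.12658569]), np.float64(0.002565640515479316))
```

View pics/c8.png

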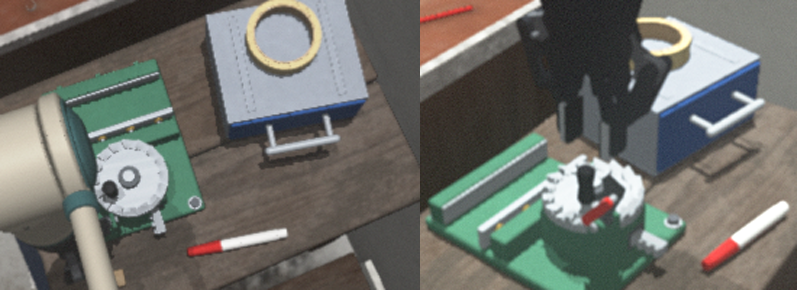

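The cabinet drawer is flush shut, and the pawl bar is still back at (600,208) in the right crop, measured at (0.421, 0.150, 0.127). I'll grasp it there.

Emit:
drive_tool:
  deltas:
    - {"linear": [-3,1,-35],"twist": 0,"claw": 0.4}
    - {"linear": [-3,1,-65],"twist": 0,"claw": 0.4}
    - {"linear": [-3,1,-80],"twist": 0,"claw": 0.4}
    - {"linear": [-3,1,-80],"twist": 0,"claw": 0.4}
    - {"linear": [-3,1,-80],"twist": 0,"claw": 0.0}
    - {"linear": [-3,1,-80],"twist": 0,"claw": 0.0}
    - {"linear": [-3,1,-80],"twist": 0,"claw": 0.0}
    - {"linear": [-3,1,-80],"twist": 0,"claw": 0.0}
    - {"linear": [-3,1,-80],"twist": 0,"claw": 0.0}
  squeeze: 25

```text
clock: 27.58
position: [0.4235, 0.149, 0.1224]
ee_rot: [0.001, 0.644, 0.765, 0.001]
contact_force: [0.2, -3.4, 1.2]
width: 0.009
gripper_force: 24.6
```

Emit:
drive_tool:
  deltas:
    - {"linear": [4,0.7,2],"twist": 0,"claw": 0}
    - {"linear": [8,1.4,3],"twist": 0,"claw": 0}
    - {"linear": [15,2.6,4],"twist": 0,"claw": 0}
    - {"linear": [23,4,3],"twist": 0,"claw": 0}
    - {"linear": [30.5,5.3,1],"twist": 0,"claw": 0}
    - {"linear": [37.5,6.5,-2.5],"twist": 0,"claw": 0}
    - {"linear": [44,7.6,-7.5],"twist": 0,"claw": 0}
    - {"linear": [49,8.5,-13.5],"twist": 0,"claw": 0}
    - {"linear": [52,9,-18],"twist": 0,"claw": 0}
    - {"linear": [52,9,-18],"twist": 0,"claw": 0}

```text
clock: 28.42
position: [0.4737, 0.1587, 0.1018]
ee_rot: [-0.001, 0.645, 0.764, -0.001]
contact_force: [-4.4, -2.5, 0.7]
width: 0.0086
gripper_force: 24.6
```

Angle is about 0.45 rad now. I'll release, let it fall, and back off.

Emit:
drive_tool:
  deltas:
    - {"linear": [1,0,-4],"twist": 0,"claw": 0}
    - {"linear": [1,0,-4],"twist": 0,"claw": 0.3}
    - {"linear": [1,0,-4],"twist": 0,"claw": 0.4}
    - {"linear": [1,0,-4],"twist": 0,"claw": 0.4}
    - {"linear": [1,0,-4],"twist": 0,"claw": 0.4}
    - {"linear": [1,0,30],"twist": 0,"claw": 0.4}
    - {"linear": [1,0,70],"twist": 0,"claw": 0.4}
    - {"linear": [1,0,105],"twist": 0,"claw": 0.4}
    - {"linear": [-20,35,105],"twist": 0,"claw": 0.4}
    - {"linear": [-40,70,105],"twist": 0,"claw": 0.4}
    - {"linear": [-60,105,105],"twist": 0,"claw": 0.4}
    - {"linear": [-80,140,105],"twist": 0,"claw": 0.4}

```text
clock: 29.42
position: [0.394, 0.3, 0.2094]
ee_rot: [0.0, 0.645, 0.764, 0.002]
contact_force: [1.3, -0.1, 0.2]
width: 0.0343
gripper_force: 0.0
```

Emit:
drive_tool:
  deltas:
    - {"linear": [-20,30,0],"twist": 0,"claw": 0.4}
    - {"linear": [-40,60,0],"twist": 0,"claw": 0.4}
    - {"linear": [-40,60,0],"twist": 0,"claw": 0.4}
    - {"linear": [-40,60,0],"twist": 0,"claw": 0.4}

```text
clock: 29.75
position: [0.3534, 0.3602, 0.2087]
ee_rot: [0.0, 0.643, 0.766, 0.001]
contact_force: [0.1, -1.0, 0.2]
width: 0.0343
gripper_force: 0.0
```

```bash
python3 - <<'E'
from h import *
a=snap('side','s9f')[:,:,::-1];b=snap('top','t9f')[:,:,::-1]
cv2.imwrite('pics/c9.png',np.hstack([cv2.resize(b[140:360,190:480],(400,303),interpolation=2),cv2.resize(a[150:350,180:440],(394,303),interpolation=2)]))
E
```

```text
(no output)
```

View pics/c9.png

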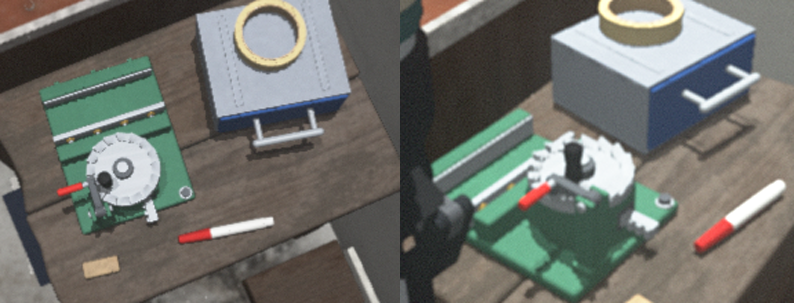

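The pawl is down on the wheel (red bar at (72,189) and (535,195)), the jaw is open and the drawer shut. I'll check quickly for shifts against the first picture, then hand in.

```bash
python3 - <<'E'
from h import *
def sh(f0,f1,u,v,w=14):
    i0=cv2.imread(f'pics/{f0}.png');i1=cv2.imread(f'pics/{f1}.png')
    r=cv2.matchTemplate(i1[v-30:v+31,u-30:u+31],i0[v-w:v+w+1,u-w:u+w+1],cv2.TM_CCOEFF_NORMED);_,s,_,l=cv2.minMaxLoc(r);return l[0]-30+w,l[1]-30+w,round(s,2)
ok=[sh('t0','t9f',u,v) for u,v in((420,238),(355,307),(263,333),(387,164))]+[sh('s0','s9f',395,212)]
print(ok)
if all(a==0 and b==0 for a,b,_ in ok): print(manip.sign_off())
E
```

```text
[(0, -1, 0.98), (0, 0, 1.0), (0, 0, 1.0), (0, 0, 1.0), (-1, -1, 0.99)]
```

The handle now sits slightly further in than at the start, so the drawer is fully home. The tape, marker and wedge haven't moved.

```bash
python3 -c "
from h import *
print(manip.sign_off())"
```

```text
the job is handed in; nothing more can be done
None
```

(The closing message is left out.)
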